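# Open the drawer under the blue sample tile

## Robot

A 6-joint arm with a two-finger parallel gripper is mounted at the origin on the work surface. World frame = base frame: x ahead of the robot, y to its left, z up, the work surface at z = 0. Lengths are in mm, angles in rad, forces in N, time in s.
With the tool pointing down it reaches from about 250 to 800 mm from the base axis. Payload 3.9 kg.
Tool frame: the origin (TCP) lies midway between the tips of the shut fingers; the grasp point (between the pads) lies 19 mm behind it; z points along the fingers, y is the line along which they close (so a half turn about z gives the same grasp; the last joint's range is limited). The gripper opens to 85 mm and grips with 20 to 120 N. Pads are 22 mm wide; open, the fingers measure 114 mm over their backs; the gripper's body (76 mm by 85 mm) begins 54 mm behind the grasp point. The pads swing forward as they close: fully open they stand 13 mm farther back than shut.
Start: joints at [-1.213, 0.26, -0.138, 1.173, 0, 1.571], TCP at [183.857, -491.743, 231.304] pointing down, gripper open.
Joint ranges: [-2.78, 2.78], [-0.83, 1.72], [-1.28, 1.37], [-1.9, 2.12], [-1.57, 1.48], [-3.14, 3.14]. Speed limits (rad/s): [2.57, 2.57, 3.14, 3.14, 3.14, 3.14].

## Interface

Orientations are given as a unit quaternion [x, y, z, w].
In Python, from bench import ctrl gives the robot as it stands.
- The arm moves only by the tool step_arm, never from a script. Its arguments are lists of equal length, an entry for each row: "xyz": the shift along the tool's x, y, z in m, a list of three; "rot": the turn, a rotation vector about the tool's x, y, z in rad, a list of three. A call has 1 to 8 rows; each row is the pose to reach, as a shift and turn from the pose commanded when the call began, along the tool's axes at that moment; what a row does not reach only later rows make up. A row lasts 1/12 s, in which the tool goes at most 41.7 mm and 7.16 degrees, less where a joint would pass 70% of its speed; a pose out of reach is approached as far as the arm can. A call with a gripper value outside its range is refused whole. "gripper" is the closure in counts, from 0 (fully open) to 255 (shut), set as the call begins (left out, the last holds). The fingers move at their own pace and stop on an object; "newtons" is the grip in N (left out, the last holds). Time passes only in rows, so rows that repeat a pose let the fingers close. It gives the time, the measured TCP pose, the force, the opening and the grip force at its end, in the units of the state.
- ctrl.sense(): the state, without advancing time (a new reading comes with each control period).
- ctrl.capture(name): name is "scene" or "top" or "wrist"; returns (picture, depth): 480x640x3 uint8, red, green, blue; 480x640 float32, mm along the optical axis (not along the pixel's ray), 0 where there is no reading.
- ctrl.camera_model(name): a dict with "mtx" (3x3 intrinsics, pixels), "view" (4x4, takes a point from world to camera coordinates). Camera axes: x right, y up, looking along -z (the intrinsics and any distortion apply to the point x, -y, -z); pixel columns grow to the right and rows downward; lengths in mm; the calibration is good to about 2 mm. A picture is of the moment at which its call begins: read the wrist's pose just before it. camera_model takes no time and is no camera call; for the wrist camera it gives the pose at the moment of the call.
- ctrl.hand_in(): hands the job in; it is judged then, once.
The state is a dict: "time_s": time; "qpos": joint angles; "dq": joint speeds; "joint_torque": joint torques, N m; "tool_pos": TCP position; "orientation": TCP orientation; "force": force on the tool from outside, world axes, zero at the start; "moment": the same for the moment, N m; "width": finger opening in mm; "grasp_force": force on a finger pad.
Only numpy, scipy, OpenCV 4.12 (cv2) and the standard library are available. Lean on these libraries where they do the work, as an engineer would, in place of code of your own. Each camera call takes 0.05 s, during which the arm holds its last target. There are 200 camera calls.

## Task

The middle drawer of the chest has been left open, and it locks the drawers on either side of it. Push it fully home, then open the side drawer that lies under the blue sample tile all the way, and let go. Leave the drawer under the brown tile shut.

Things in the scene. Friction and masses are not known exactly. Their poses are not given: they have to be found in the camera images.
- blue_tile: Blue tile with a white flower, 70 x 70 x 8 mm, fixed flat on the chest's top over the left or right drawer (a brown one lies over the other). Origin: centre of its underside. +x points to the chest's back, so drawers slide out along -x; +y to the left drawer, as seen from the robot; z up. A shut drawer's handle lies at x = -100 mm from here; the handle of the drawer under this tile at y = 0.
- mid_handle (a point): Centre of the middle drawer's handle: a dark steel bar 10 mm thick, 72 mm long, along y, 42 mm in front of the white drawer front, a leg at each end, free behind and below; 25 mm under the chest's top, 105 mm above the table. The drawer starts 70 to 115 mm out and slides with about 2 N. While it is out, pins in the chest hold both side drawers (they give a few mm). Axes as the blue tile's.
- left_handle (a point): Centre of the left (+y) drawer's handle, like the middle one, 130 mm beside it. The drawer starts shut and slides out at most 120 mm with about 2 N once the middle one is home. The fixed wooden chest is 240 mm deep (x), 400 mm wide, 130 mm high, its three drawers side by side facing the robot. Axes as the blue tile's.
- right_handle (a point): Centre of the right (-y) drawer's handle, like the middle one, 130 mm beside it. The drawer starts shut and slides out at most 120 mm with about 2 N once the middle one is home. A loose cup stands at the back of the chest's top. Axes as the blue tile's.

How it is judged (in metres and radians):
On the way, in this order (a step that is already met when the one before it is completed fails the run):
1. the middle drawer is pushed home (within 10 mm) while both side drawers are still shut (x of mid_handle in the frame of blue_tile above -0.11 m and x of each of left_handle, right_handle in the frame of blue_tile above -0.115 m), for 0.2 s.
2. the side drawer under the blue tile is pulled out by more than 80 mm, the other two shut (x of mid_handle in the frame of blue_tile above -0.11 m and ((y of left_handle in the frame of blue_tile below 0.1 m and x of left_handle in the frame of blue_tile below -0.18 m and x of right_handle in the frame of blue_tile above -0.115 m) or (y of right_handle in the frame of blue_tile above -0.1 m and x of right_handle in the frame of blue_tile below -0.18 m and x of left_handle in the frame of blue_tile above -0.115 m))), for 0.2 s.
At the end, for the whole second after the job is handed in: The drawer under the blue tile stands out by more than 80 mm of its 120 mm, the middle drawer is home within 10 mm and the drawer under the brown tile is shut within 15 mm (all of step 2); the robot touches nothing.
It fails at once if the drawer under the brown tile is pulled out by more than 30 mm ((not (y of left_handle in the frame of blue_tile below 0.1 m) and x of left_handle in the frame of blue_tile below -0.13 m) or (not (y of right_handle in the frame of blue_tile above -0.1 m) and x of right_handle in the frame of blue_tile below -0.13 m)).
It also fails if it takes over 42 s, if anything falls off the work surface, if the arm or the gripper's body presses on something with over 40 N, if the wrist force passes 120 N, or if a joint passes its speed limit or range.

## Working session

There is one attempt and no reset: what is moved stays moved. The work goes in short steps, Python scripts to look and compute and a tool call to move; the robot and the scene stay as the last step left them, time stands still between calls to the robot, and variables do not carry over. Pictures are saved under pics/ and viewed, at most 10 in all, crops included, and the job is handed in when it is done.

Besides the shell and the picture viewer there is one more tool, called after ">>>" as name(argument=value, ...) on one line, values as JSON. step_arm: Moves the arm, as the interface text tells. Its arguments: {"type":"object","properties":{"xyz":{"type":"array","items":{"type":"array","items":{"type":"number"}}},"rot":{"type":"array","items":{"type":"array","items":{"type":"number"}}},"gripper":{"type":"number"},"newtons":{"type":"number"}},"required":["xyz","rot"]}

```bash
mkdir -p pics
cat > h.py <<'E'
import numpy as np,cv2
from bench import ctrl
def cap(n):
    m=ctrl.camera_model(n); p,d=ctrl.capture(n)
    return p,d,np.array(m["mtx"],float),np.array(m["view"],float)
def pts(d,K,V):
    v,u=np.mgrid[:d.shape[0],:d.shape[1]]
    c=np.stack([(u-K[0,2])/K[0,0]*d,-(v-K[1,2])/K[1,1]*d,-d],-1)
    return (c-V[:3,3])@V[:3,:3]
E
python3 - <<'E'
from h import *
s=ctrl.sense();print(s)
for n in("scene","top"):
    p,d,K,V=cap(n); np.savez(n,p=p,d=d,K=K,V=V)
    cv2.imwrite(f"pics/{n}1.png",p[...,::-1]); print({k:(v if not hasattr(v,'shape') else v.shape) for k,v in ctrl.camera_model(n).items()})
E
```

```text
{'time_s': 0.0, 'qpos': array([-1.21297302e+00,  2.60684877e-01, -1.39375261e-01,  1.17268838e+00,
       -6.62814731e-08,  1.57078122e+00]), 'dq': array([-5.26140567e-06, -1.56138802e-03,  1.83517334e-03, -1.26799571e-04,
       -1.10727701e-03, -1.42567118e-04]), 'joint_torque': array([-2.27968885e-03, -4.05669522e+01,  2.53925639e+01,  1.88262365e-02,
       -2.62628273e-04, -5.20000256e-07]), 'tool_pos': array([ 183.63637772, -491.1117338 ,  230.462102  ]), 'orientation': array([ 9.84036143e-01,  1.77966052e-01, -1.73730384e-04, -9.60512283e-04]), 'force': array([ 0.54515592,  0.04259789, -0.21524215]), 'moment': array([-0.04146787, -0.06648977,  0.028387  ]), 'grasp_force': 0.0, 'width': 85.42114862731924}
{'mtx': (3, 3), 'view': (4, 4)}
{'mtx': (3, 3), 'view': (4, 4)}
```

View pics/scene1.png

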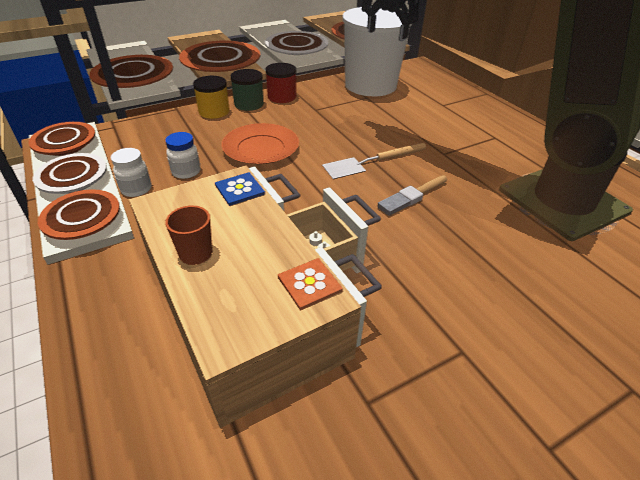

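View pics/top1.png

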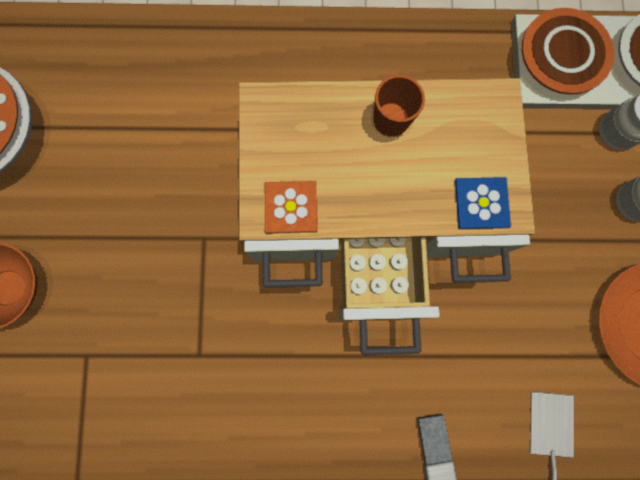

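The blue tile is at top-view pixel (483,203) and the brown one at (291,206). The open middle drawer's handle bar is near (391,350), and the blue-side handle near (481,278). The scene view shows the same layout.

Run:
```python
from h import *
np.set_printoptions(precision=1,suppress=True)
z=np.load("top.npz");p,d,K,V=[z[k] for k in "pdKV"]
P=pts(d,K,V);hsv=cv2.cvtColor(p,cv2.COLOR_RGB2HSV)
def plane(u,v,h):
    o=-V[:3,:3].T@V[:3,3];r=V[:3,:3].T@np.array([(u-K[0,2])/K[0,0],-(v-K[1,2])/K[1,1],-1]);return o+r*(h-o[2])/r[2]
def rect(m,x0,y0,x1,y1,h,name):
    q=np.zeros_like(m);q[y0:y1,x0:x1]=m[y0:y1,x0:x1]
    c=max(cv2.findContours(q.astype(np.uint8),0,2)[0],key=cv2.contourArea)
    r=cv2.minAreaRect(c);b=cv2.boxPoints(r);W=np.array([plane(*k,h) for k in b])
    print(name,"c",W.mean(0),"sides",np.linalg.norm(W[1]-W[0]),np.linalg.norm(W[2]-W[1]),"dirs",np.degrees(np.arctan2(*(W[1]-W[0])[1::-1])),"depthz",np.median(P[q>0],0))
H,S,Vv=cv2.split(hsv)
rect((H>100)&(H<130)&(S>120)&(Vv>60),440,160,530,240,138,"blue")
rect((H<14)&(S>150)&(Vv>120),255,170,325,240,138,"brown")
dark=(Vv<90)&(S<110)
for n,b in dict(L=(255,245,330,292),M=(350,320,430,362),R=(443,248,520,286)).items():
    x0,y0,x1,y1=b
    m=dark[y0:y1,x0:x1]&(P[y0:y1,x0:x1,2]>95)&(P[y0:y1,x0:x1,2]<120)
    q=P[y0:y1,x0:x1][m];print(n,len(q),q.min(0),q.max(0),"z",np.median(q[:,2]))
    full=np.zeros_like(dark);full[y0:y1,x0:x1]=m;
    c=max(cv2.findContours(full.astype(np.uint8),0,2)[0],key=cv2.contourArea)
    bp=cv2.boxPoints(cv2.minAreaRect(c));print(np.array([plane(*k,110) for k in bp]).tolist())
```

```text
blue c [ 692.8 -207.   138. ] sides 70.50038315827179 69.7506746079631 dirs -85.79548030901796 depthz [ 691.2 -203.2  138.1]
brown c [685.1  51.5 138. ] sides 68.64023531422164 69.8796901258849 dirs -89.46450965118225 depthz [683.   51.2 137.9]
L 937 [580.6  -1.5  95. ] [628.9 101.2 119.6] z 109.11592979251688
[[628.4107990559628, 100.34381121523896, 110.0], [629.0552657539516, -1.1208602820141138, 110.0], [581.033023861539, -1.0988604367526342, 110.0], [580.5409443467399, 99.21900946351073, 110.0]]
M 772 [ 490.7 -123.6  103.2] [535.8 -42.9 113.5] z 109.14644076928747
[[535.5614506891168, -42.82364679551171, 110.0], [535.8478168973887, -123.92070387376035, 110.0], [491.04385088417484, -122.57172119561437, 110.0], [490.8684350649759, -42.35280895329749, 110.0]]
R 857 [ 587.4 -264.8   95.1] [ 636.6 -157.3  116.7] z 109.07847106596826
[[634.2441291389282, -158.81205711175363, 110.0], [634.9032812473163, -260.57764339471055, 110.0], [587.7666267066659, -257.6730783607131, 110.0], [587.2565512626607, -157.04361372308918, 110.0]]
```

>>> step_arm(xyz=[[0.025, -0.018, 0], [0.055, -0.04, 0], [0.085, -0.062, 0], [0.115, -0.083, 0], [0.145, -0.105, 0], [0.175, -0.127, 0], [0.205, -0.148, 0], [0.235, -0.17, 0]], rot=[[0, 0, 0.04], [0, 0, 0.08], [0, 0, 0.12], [0, 0, 0.16], [0, 0, 0.2], [0, 0, 0.25], [0, 0, 0.29], [0, 0, 0.328]], gripper=255)

```text
time_s: 0.77
tool_pos: [344.8, -248.5, 231.1]
orientation: [1.0, 0.014, -0.0, -0.0]
force: [0.7, 0.2, -0.5]
width: 0.2
grasp_force: 0.0
```

```bash
cat > s.py <<'E'
# pose in chest frame (blue tile origin), and tool-axis shift to chest targets
import sys
from h import *
from scipy.spatial.transform import Rotation as R
np.set_printoptions(precision=4,suppress=True)
s=ctrl.sense();y=.0298;C=R.from_euler('z',y).as_matrix();o=np.array([692.8,-207,0])
T=R.from_quat(s["orientation"]).as_matrix()
print("t",s["time_s"],"chest",C.T@(s["tool_pos"]-o),"toolx in chest",(C.T@T)[:,0],"z",T[:,2],"F",s["force"],"w",s["width"])
if len(sys.argv)>3: print("shift",T.T@(o+C@np.array([float(a) for a in sys.argv[1:4]])-s["tool_pos"])/1000)
E
python3 s.py -225 130 170
```

```text
t 0.7667 chest [-349.0752  -31.1442  231.0811] toolx in chest [ 1.     -0.0025 -0.0003] z [-0.0003  0.0002 -1.    ] F [ 0.6842  0.1852 -0.5026] w 0.15273760115021043
shift [ 0.1237 -0.1614  0.0611]
```

>>> step_arm(xyz=[[0.018, -0.024, 0.008], [0.038, -0.052, 0.018], [0.058, -0.08, 0.028], [0.078, -0.108, 0.045], [0.098, -0.136, 0.075], [0.112, -0.155, 0.105], [0.119, -0.161, 0.13], [0.119, -0.161, 0.145]], rot=[[0, 0, 0], [0, 0, 0], [0, 0, 0], [0, 0, 0], [0, 0, 0], [0, 0, 0], [0, 0, 0], [0, 0, 0]])

```text
time_s: 1.43
tool_pos: [458.4, -83.4, 83.4]
orientation: [1.0, 0.017, -0.001, -0.001]
force: [-0.3, -0.1, -0.8]
width: 0.4
grasp_force: 0.0
```

```bash
python3 s.py -120 130 85
python3 - <<'E'
from h import *
p,*_=cap("scene");cv2.imwrite("pics/scene2.png",p[...,::-1])
E
```

```text
t 1.4333 chest [-230.6074  130.5531   83.4189] toolx in chest [ 1.      0.0038 -0.0027] z [-0.0028  0.0012 -1.    ] F [-0.3477 -0.1359 -0.8282] w 0.35421171547839714
shift [ 0.1106  0.001  -0.0019]
```

View pics/scene2.png

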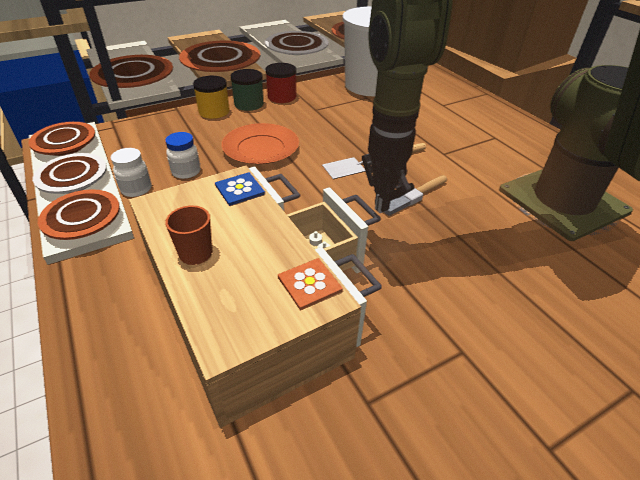

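The closed fingers (about 380,205) stand just in front of the middle handle (360,208). I'll push now.

>>> step_arm(xyz=[[0.012, 0.001, -0.002], [0.024, 0.001, -0.002], [0.038, 0.001, -0.002], [0.052, 0.001, -0.002], [0.066, 0.001, -0.002], [0.08, 0.001, -0.002], [0.093, 0.001, -0.002], [0.104, 0.001, -0.002]], rot=[[0, 0, 0], [0, 0, 0], [0, 0, 0], [0, 0, 0], [0, 0, 0], [0, 0, 0], [0, 0, 0], [0, 0, 0]])

```text
time_s: 2.15
tool_pos: [561.5, -83.6, 88.0]
orientation: [1.0, 0.015, -0.002, -0.0]
force: [-1.1, 1.3, -1.7]
width: 0.2
grasp_force: 1.1
```

```bash
python3 s.py -116 130 85
```

```text
t 2.15 chest [-127.5968  127.302    87.9904] toolx in chest [ 1.     -0.0004 -0.0034] z [-0.0034  0.0008 -1.    ] F [-1.1017  1.2859 -1.6531] w 0.17904451002108082
shift [ 0.0116 -0.0027  0.003 ]
```

Continue gently to the stop.

>>> step_arm(xyz=[[0.004, 0, 0], [0.007, 0, 0], [0.01, 0, 0], [0.013, 0, 0], [0.015, 0, 0], [0.015, 0, 0]], rot=[[0, 0, 0], [0, 0, 0], [0, 0, 0], [0, 0, 0], [0, 0, 0], [0, 0, 0]])

```text
time_s: 2.65
tool_pos: [573.3, -83.5, 88.2]
orientation: [1.0, 0.015, -0.004, 0.0]
force: [-9.4, -0.3, 5.2]
width: -0.2
grasp_force: 4.4
```

```bash
python3 s.py -116 130 85
```

```text
t 2.65 chest [-115.7215  127.0525   88.1569] toolx in chest [ 1.     -0.0006 -0.0075] z [-0.0075 -0.0006 -1.    ] F [-9.3883 -0.2929  5.2008] w -0.17495633460775817
shift [-0.0003 -0.0029  0.0032]
```

Force rose to 9 N at the expected home position. I'll hold briefly, then back off and lift.

>>> step_arm(xyz=[[0, 0, 0], [0, 0, 0], [0, 0, 0], [-0.012, 0, 0], [-0.03, 0, 0], [-0.035, 0, -0.03], [-0.035, 0, -0.065], [-0.035, 0, -0.09]], rot=[[0, 0, 0], [0, 0, 0], [0, 0, 0], [0, 0, 0], [0, 0, 0], [0, 0, 0], [0, 0, 0], [0, 0, 0]])

```text
time_s: 3.32
tool_pos: [542.5, -84.4, 180.8]
orientation: [1.0, 0.015, 0.001, 0.0]
force: [1.3, -0.4, -0.1]
width: 0.0
grasp_force: 0.0
```

```bash
python3 s.py -76 0 178
python3 - <<'E'
from h import *
p,d,K,V=cap("top");cv2.imwrite("pics/top2.png",p[...,::-1])
E
```

```text
t 3.3167 chest [-146.6073  126.9825  180.7563] toolx in chest [ 1.     -0.0004  0.002 ] z [ 0.002  -0.0003 -1.    ] F [ 1.3218 -0.4294 -0.0645] w 0.017000880324427686
shift [0.0707 0.127  0.0029]
```

View pics/top2.png

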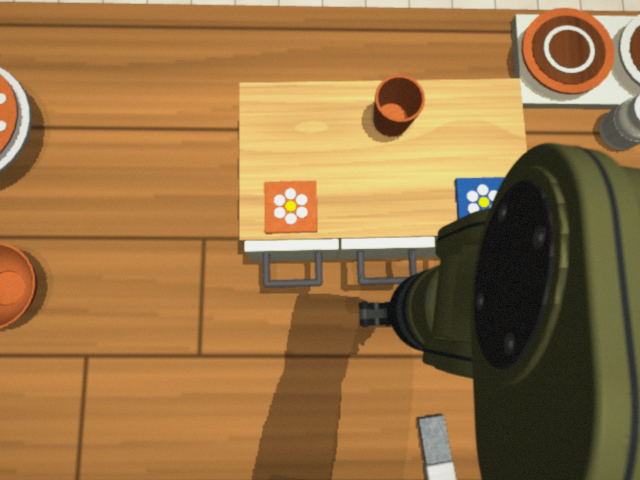

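The middle drawer is home: its front (340–435, row 243) is flush and its handle is at row 280, in line with the left one. Next I'll go above the gap behind the blue-side handle.

>>> step_arm(xyz=[[0.01, 0.02, 0], [0.025, 0.045, 0], [0.04, 0.07, 0], [0.054, 0.096, 0], [0.065, 0.116, 0.002], [0.07, 0.126, 0.003], [0.07, 0.127, 0.003], [0.07, 0.127, 0.003]], rot=[[0, 0, 0], [0, 0, 0], [0, 0, 0], [0, 0, 0], [0, 0, 0], [0, 0, 0], [0, 0, 0], [0, 0, 0]])

```text
time_s: 4.03
tool_pos: [615.8, -209.0, 175.0]
orientation: [1.0, 0.015, -0.0, -0.0]
force: [-0.6, 0.5, 0.8]
width: 0.1
grasp_force: 0.0
```

```bash
python3 s.py -77 0 88
python3 - <<'E'
from h import *
p,d,K,V=cap("wrist");cv2.imwrite("pics/w1.png",p[...,::-1])
E
```

```text
t 4.0333 chest [-76.9844   0.285  174.975 ] toolx in chest [ 1.     -0.0008 -0.0008] z [-0.0008  0.0008 -1.    ] F [-0.6331  0.5404  0.8177] w 0.079166536699529
shift [0.0001 0.0004 0.087 ]
```

View pics/w1.png

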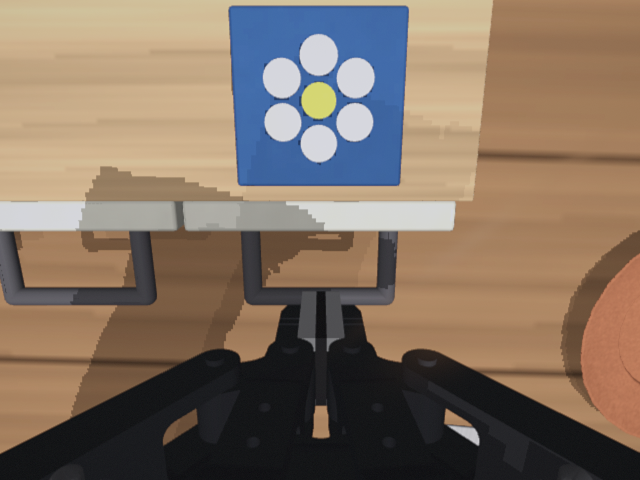

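The fingers are centred between the handle's legs (245 and 392), and the bar is at row 297. I'll descend into the gap.

>>> step_arm(xyz=[[0, 0, 0.012], [0, 0, 0.027], [0, 0, 0.042], [0, 0, 0.057], [0, 0, 0.07], [0, 0, 0.08], [0, 0, 0.085], [0, 0, 0.085]], rot=[[0, 0, 0], [0, 0, 0], [0, 0, 0], [0, 0, 0], [0, 0, 0], [0, 0, 0], [0, 0, 0], [0, 0, 0]])

```text
time_s: 4.75
tool_pos: [615.2, -207.9, 89.3]
orientation: [1.0, 0.015, -0.001, -0.0]
force: [0.2, 0.0, 0.6]
width: -0.2
grasp_force: 0.0
```

```bash
python3 s.py -204 0 90
```

```text
t 4.75 chest [-77.6282   1.4274  89.3387] toolx in chest [ 1.      0.001  -0.0023] z [-0.0023  0.0009 -1.    ] F [0.2162 0.029  0.6329] w -0.15459416102994472
shift [-0.1264  0.0013 -0.0004]
```

>>> step_arm(xyz=[[-0.005, 0, 0], [-0.012, 0, 0], [-0.022, 0, 0], [-0.034, 0, 0], [-0.046, 0, 0], [-0.058, 0, 0], [-0.07, 0, 0], [-0.08, 0, 0]], rot=[[0, 0, 0], [0, 0, 0], [0, 0, 0], [0, 0, 0], [0, 0, 0], [0, 0, 0], [0, 0, 0], [0, 0, 0]])

```text
time_s: 5.42
tool_pos: [536.3, -211.5, 91.5]
orientation: [1.0, 0.015, 0.001, 0.0]
force: [1.5, 0.5, -0.1]
width: -0.3
grasp_force: 1.1
```

```bash
python3 s.py -202 0 90
```

```text
t 5.4167 chest [-156.5707    0.1486   91.4784] toolx in chest [ 1.     -0.0001  0.0027] z [ 0.0027 -0.0001 -1.    ] F [ 1.5106  0.5384 -0.1069] w -0.2772359498180728
shift [-0.0454  0.0002  0.0014]
```

Sliding freely, so I'll finish the pull.

>>> step_arm(xyz=[[-0.01, 0, 0], [-0.02, 0, 0], [-0.029, 0, 0], [-0.036, 0, 0], [-0.042, 0, 0], [-0.046, 0, 0], [-0.048, 0, 0], [-0.048, 0, 0]], rot=[[0, 0, 0], [0, 0, 0], [0, 0, 0], [0, 0, 0], [0, 0, 0], [0, 0, 0], [0, 0, 0], [0, 0, 0]])

```text
time_s: 6.08
tool_pos: [488.9, -213.1, 90.4]
orientation: [1.0, 0.015, 0.001, 0.0]
force: [2.5, 0.6, 1.1]
width: 0.0
grasp_force: 1.3
```

```bash
python3 s.py -192 0 90
```

```text
t 6.0833 chest [-204.0412   -0.07     90.4428] toolx in chest [ 1.     -0.0002  0.0013] z [ 0.0013 -0.0002 -1.    ] F [2.4815 0.5886 1.0811] w 0.0224785498728802
shift [ 0.012  -0.0001  0.0005]
```

>>> step_arm(xyz=[[0.004, 0, 0], [0.008, 0, 0], [0.008, 0, 0], [0.008, 0, -0.015], [0.008, 0, -0.04], [0.008, 0, -0.07], [0.008, 0, -0.1], [0.008, 0, -0.13]], rot=[[0, 0, 0], [0, 0, 0], [0, 0, 0], [0, 0, 0], [0, 0, 0], [0, 0, 0], [0, 0, 0], [0, 0, 0]])

```text
time_s: 6.75
tool_pos: [495.6, -212.4, 221.0]
orientation: [1.0, 0.015, -0.001, -0.0]
force: [0.5, -0.5, -0.4]
width: -0.3
grasp_force: 0.0
```

>>> step_arm(xyz=[[-0.015, 0, -0.01], [-0.04, 0, -0.02], [-0.065, 0, -0.02], [-0.09, 0, -0.02], [-0.1, 0, -0.02], [-0.1, 0, -0.02], [-0.1, 0, -0.02], [-0.1, 0, -0.02]], rot=[[0, 0, 0], [0, 0, 0], [0, 0, 0], [0, 0, 0], [0, 0, 0], [0, 0, 0], [0, 0, 0], [0, 0, 0]])

```text
time_s: 7.42
tool_pos: [397.7, -215.9, 240.2]
orientation: [1.0, 0.015, 0.0, 0.0]
force: [-0.4, 0.5, 0.3]
width: 0.1
grasp_force: 0.0
```

```bash
python3 s.py
python3 - <<'E'
from h import *
p,d,K,V=cap("scene");cv2.imwrite("pics/scene3.png",p[...,::-1])
E
```

```text
t 7.4167 chest [-295.2751   -0.088   240.219 ] toolx in chest [1.     0.0003 0.0008] z [ 0.0008 -0.0002 -1.    ] F [-0.351   0.4635  0.2745] w 0.11135141756254706
```

View pics/scene3.png

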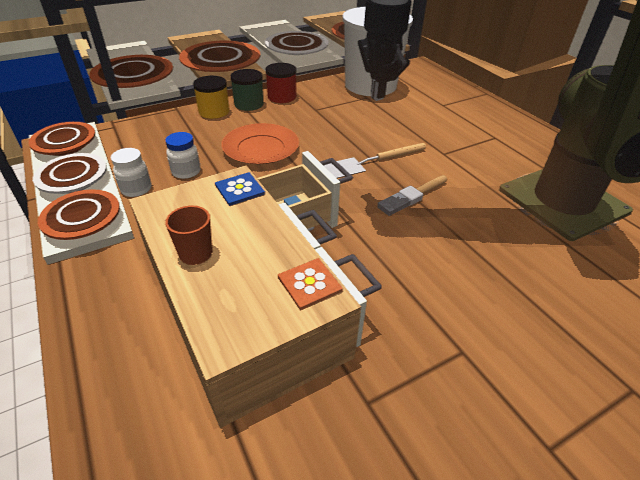

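The drawer under the blue tile is fully out, with its front at about (320,185). The middle and brown-side drawers are shut, with handles at (318,228) and (360,273), and the arm is clear.

```bash
python3 -c "
from bench import ctrl
print(ctrl.hand_in())"
```

```text
the job is handed in; nothing more can be done
None
```

The job is handed in: the middle drawer is pushed home, the drawer under the blue tile is pulled out about 120 mm and released, the drawer under the brown tile is still shut, and the arm is clear (the hand-in returned no verdict).

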